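Discard a culture dish through the self-closing flap

TASK

Throw the used petri dish that lies on the discard bin's deck away through the bin's self-closing flap: push the flap's lever plate down with one finger to open the flap, and while that finger keeps it open push the dish along the deck with the other finger so that it drops through the opening; never slide the dish out over the closed flap. Then take the hand away so that the flap closes over the dish. Only push: do not lift the dish, and leave the spare dish, the flask and the dropper bottle where they are.

Things in the scene. Friction and masses are not known exactly. Their poses are not given: they have to be found in the camera images.
- bin: White bench discard bin, fixed, 260 x 180 x 150 mm, hollow. Origin: centre of its underside; z up, x = direction in which the dish is pushed, y to the left of it. Its near half is topped by the deck: surface z = 150 mm, x = -130 to +15, a lane 92 mm wide (y = -9 to +83) between curbs 12 mm high. Right of the lane, under the lever plate, there is only a ledge at z = 130.
- deck_edge (a point): Middle of the deck's far edge (bin x = +15, y = +37, z = 150 mm), on the lane's centre line; axes as the bin. The opening lies beyond it, 110 mm long, closed flush with the deck by the flap. The bin's floor is at bin z = 6 mm.
- hinge (a point): Middle of the flap's hinge line, which runs along the bin's x at bin y = -71, z = 180 mm (origin of this point at bin x = 0), on white lugs at x = -124, 4 and 124 that reach z = 187 mm and y = -87 to -64.
- flap (a joint): Angle of the flap, rad: 0 = shut; grows as the lever plate is pushed down and the flap swings down under the opening; stop at 1.45. A spring always shuts it (0.19 N m shut, 0.3 N m open, so about 5 to 12 N on the lever plate); it never stays open, and the dish's weight does not open it. At 0.9 or more the dish falls through freely.
- lever_mid (a point): On the top face of the flap's aluminium lever plate, right of the lane; turns with the flap. Plate: bin x = -122 to +2, 50 mm wide, rising from the hinge towards the lane at 0.5 rad when shut, free edge at bin y = -29, z = 203 mm. Point: x = -60, y = -45, z = 196 when shut. A fingertip at y = -41 (78 mm right of lane centre), just above deck height, opens it past 0.9 rad and can slide along it.
- dish_center (a point): Centre, half-way up, of the closed petri dish to discard: round, 88 mm across at the lid (84 mm where a finger meets it), 13 to 16 mm high, 25 to 50 g, lying flat on the deck in the lane, its centre 45 to 77 mm short of the deck's edge.
- spare_dish: A like petri dish on the table to the left of the bin, nearer the robot, not to be touched; origin centre of its underside.
- flask: Small glass conical flask, 52 mm wide, 87 mm high, standing on the table to the left of the bin, nearer the robot; leave it. Origin centre of its underside.
- dropper: Amber dropper bottle, 33 mm wide, 102 mm high, standing on the table beyond the bin to the left; leave it. Origin centre of its underside.

How it is judged (in metres and radians):
On the way, in this order (a step that is already met when the one before it is completed fails the run):
1. a finger holds the flap open (0.6 rad or more) while the dish still lies on the deck, its centre short of the edge (value of joint flap above 0.6 rad and contact force between the fingers and flap above 0.3 N and x of dish_center in the frame of deck_edge below -0.01 m and z of dish_center in the frame of deck_edge above 0 m), for 0.1 s.
2. the dish drops through the opening while a finger still holds the flap open (z of dish_center in the frame of deck_edge below -0.035 m and value of joint flap above 0.4 rad and contact force between the fingers and flap above 0.3 N), for 0.02 s.
At the end, for the whole second after the job is handed in: The dish lies at rest inside the bin (its centre at least 60 mm below the deck) and the flap has closed (less than 0.08 rad) (z of dish_center in the frame of bin between 0 and 0.09 m and x of dish_center in the frame of bin between -0.13 and 0.13 m and y of dish_center in the frame of bin between -0.09 and 0.09 m and value of joint flap below 0.08 rad and linear speed of dish below 0.03 m/s); the robot touches nothing.
It fails at once if the dish is pushed out over the closed flap (x of dish_center in the frame of deck_edge above 0 m and z of dish_center in the frame of deck_edge above 0 m and value of joint flap below 0.3 rad).
It fails at once if the dish is lifted off the deck (z of dish_center in the frame of deck_edge above 0.03 m).
It fails at once if the spare dish, the flask or the dropper bottle is moved (distance of any of spare_dish, flask, dropper from where it was at the start of the episode above 0.02 m).
It also fails if it takes over 35 s, if anything falls off the work surface, if the arm or the gripper's body presses on something with over 40 N, if the wrist force passes 120 N, or if a joint passes its speed limit or range.

ROBOT

A 6-joint arm with a two-finger parallel gripper is mounted at the origin on the work surface; the furniture and walls round the work are solid. World frame = base frame: x ahead of the robot, y to its left, z up, the work surface at z = 0. Lengths are in m, angles in degrees, forces in N, time in s.
With the tool pointing down it reaches from about 0.25 to 0.775 m from the base axis. Payload 8.9 kg.
Tool frame: the origin (TCP) lies on the centre line of the jaws, within the pads' length; the fingertips stand 25 mm ahead of it and the grasp point (between the pads) lies 6 mm ahead of it; z points along the fingers, y is the line along which they close (so a half turn about z gives the same grasp; the last joint's range is limited). The gripper opens to 85 mm and grips with 20 to 120 N. Pads are 22 mm wide; open, the fingers measure 114 mm over their backs; the gripper's body (76 mm by 85 mm) begins 54 mm behind the grasp point. The pads swing forward as they close: fully open they stand 13 mm farther back than shut.
Start: joints at [-81.32, 16.656, -8.789, 64.555, 0, 82.019], TCP at [0.151, -0.503, 0.236] pointing down, gripper open.
Joint ranges: [-144.48, 144.48], [-52.06, 99.96], [-74.48, 78.29], [-112.23, 115.85], [-86.99, 84.42], [-180, 180]. Speed limits (degrees/s): [127.2, 127.2, 159.86, 180, 180, 180].

INTERFACE

Orientations are given as a 3x3 rotation matrix whose columns are the frame's x, y, z axes.
In Python, from rig import manip gives the robot as it stands.
- The arm moves only by the tool carry_out, never from a script. Its argument "series" is a list of rows, each an object with "delta_pos": the shift along the tool's x, y, z in m, a list of three; "rotation": the turn, a rotation vector about the tool's x, y, z in degrees, a list of three; "fingers": the opening, from 0 (shut) to 1 (fully open). A call has 1 to 8 rows; each row shifts and turns the commanded pose from where the row before left it, along the tool's axes as they then stand; what a row does not reach is not made up. A row lasts 1/10 s, in which the tool goes at most 50 mm and 8.59 degrees, less where a joint would pass 70% of its speed; a pose out of reach is approached as far as the arm can. A call with a gripper value outside its range is refused whole. The fingers move at their own pace and stop on an object; "newtons" is the grip in N (left out, the last holds). Time passes only in rows, so rows that do not move let the fingers close. It gives the time, the measured TCP pose, the force, the opening and the grip force at its end, in the units of the state.
- manip.sense(): the state, without advancing time (a new reading comes with each control period).
- manip.get_image(name): name is "side" or "top"; returns a dict with "img" (400x640x3 uint8, red, green, blue), "fx", "fy", "cx", "cy" (pixels), "k1" (the pictures are not rectified: a ray, as slopes to the right and down, at radius r is drawn at 1 + k1 r^2 times it, then the intrinsics apply), "extrinsics" (4x4, takes a point from camera to world coordinates). Camera axes: x right, y down, z forward; pixel columns grow to the right and rows downward; lengths in m; the calibration is good to about 2 mm. A picture is of the moment at which its call begins. There is no depth.
- manip.hand_in(): hands the job in; it is judged then, once.
Trained networks look in a picture, given as the dict that the camera call returned (one of the last four; its "shot" number tells which), for a name from the list of things; names that differ only in an ending like _2 or _b are one class to them, and where a whole thing is asked for, a point or a joint stands for the part that bears it (a point fixed in the world has none). Each returns a list of dicts, best first, with "score" (0 to 1); they miss things now and then, are a little off and sometimes report something else, mostly with a low value. They report only what shows in the picture. A call takes as long as a camera call.
- manip.recognise(picture, query): "bbox" ([left, top, width, height] in pixels, round what is visible of it).
The state is a dict: "time": time; "joints": joint angles; "joint_velocities": joint speeds; "tau": joint torques, N m; "eef_pos": TCP position; "tool_rot": TCP orientation; "ft_force": force on the tool from outside, world axes, zero at the start; "moment": the same for the moment, N m; "opening": finger opening in m; "gripper_force": force on a finger pad.
Only numpy, scipy, OpenCV 4.12 (cv2) and the standard library are available. Lean on these libraries where they do the work, as an engineer would, in place of code of your own. Each camera call takes 0.05 s, during which the arm holds its last target. There are 200 camera calls.

## Working session

There is one attempt and no reset: what is moved stays moved. The work goes in short steps, Python scripts to look and compute and a tool call to move; the robot and the scene stay as the last step left them, time stands still between calls to the robot, and variables do not carry over. Pictures are saved under pics/ and viewed, at most 10 in all, crops included, and the job is handed in when it is done.

Besides the shell and the picture viewer there is one more tool, called as name(argument=value, ...), one argument or row to a line, values as JSON. carry_out: Moves the arm, as the interface text tells. Its arguments: {"type":"object","properties":{"series":{"type":"array","items":{"type":"object","properties":{"delta_pos":{"type":"array","items":{"type":"number"}},"rotation":{"type":"array","items":{"type":"number"}},"fingers":{"type":"number"}}}},"newtons":{"type":"number"}},"required":["series"]}

```bash
mkdir -p pics; cat > h.py <<'E'
from rig import manip
import numpy as np, cv2, json
def shot(n,f):
    p=manip.get_image(n); cv2.imwrite('pics/'+f,cv2.cvtColor(p['img'],cv2.COLOR_RGB2BGR)); return p
def ray(p,u,v):
    a=np.array([(u-p['cx'])/p['fx'],(v-p['cy'])/p['fy']]); b=a.copy()
    for _ in range(20): b=a/(1+p['k1']*(b@b))
    E=np.array(p['extrinsics']); d=E[:3,:3]@np.array([b[0],b[1],1]); return E[:3,3],d
def onz(p,u,v,z):
    o,d=ray(p,u,v); return o+d*(z-o[2])/d[2]
def proj(p,X):
    E=np.array(p['extrinsics']); c=E[:3,:3].T@(np.array(X)-E[:3,3]); b=c[:2]/c[2]; b=b*(1+p['k1']*(b@b))
    return np.array([b[0]*p['fx']+p['cx'],b[1]*p['fy']+p['cy']])
E
python3 - <<'E'
from h import *
for n in('top','side'):
    p=shot(n,n+'0.png'); E=np.array(p['extrinsics']);print(n,E.round(3).tolist(),p['fx'],p['k1'])
    for q in('bin','dish_center','lever_mid','flap','spare_dish','flask','dropper'):
        print(q,[(np.round(r['bbox']).tolist(),round(r['score'],2)) for r in manip.recognise(p,q)[:2]])
s=manip.sense();print(s['time'],s['eef_pos'],s['tool_rot'],s['opening'])
E
```

```text
top [[0.025, -0.996, 0.086, 0.436], [-1.0, -0.025, 0.005, -0.01], [-0.003, -0.086, -0.996, 1.178], [0.0, 0.0, 0.0, 1.0]] 480.4400637208264 -0.005545883308300364
bin [([335.0, 146.0, 117.0, 143.0], 0.84)]
dish_center [([349.0, 214.0, 41.0, 44.0], 0.72)]
lever_mid [([359.0, 153.0, 85.0, 130.0], 0.75), ([258.0, 258.0, 21.0, 24.0], 0.29)]
flap [([358.0, 154.0, 84.0, 129.0], 0.64), ([337.0, 151.0, 111.0, 136.0], 0.38)]
spare_dish [([204.0, 256.0, 34.0, 40.0], 0.87)]
flask [([257.0, 258.0, 21.0, 24.0], 0.78)]
dropper [([258.0, 129.0, 16.0, 16.0], 0.63)]
side [[-0.874, -0.291, 0.388, 0.058], [-0.485, 0.489, -0.725, 0.844], [0.022, -0.822, -0.569, 0.822], [0.0, 0.0, 0.0, 1.0]] 520.3958267813427 -0.1605485784921409
bin [([316.0, 133.0, 110.0, 126.0], 0.63)]
dish_center [([353.0, 173.0, 37.0, 27.0], 0.92)]
lever_mid [([327.0, 137.0, 94.0, 46.0], 0.77)]
flap [([327.0, 137.0, 95.0, 51.0], 0.61)]
spare_dish [([333.0, 323.0, 19.0, 7.0], 0.55)]
flask [([344.0, 271.0, 25.0, 43.0], 0.62)]
dropper [([224.0, 230.0, 15.0, 30.0], 0.59)]
0.8 [ 0.15052438 -0.50293721  0.23591637] [[ 9.58019468e-01  2.86703155e-01  1.16833677e-05]
 [ 2.86703154e-01 -9.58019468e-01  2.57027506e-05]
 [ 1.85619534e-05 -2.12740771e-05 -1.00000000e+00]] 0.08546088580732357
```

```bash
python3 - <<'E'
import cv2
a=cv2.imread('pics/top0.png')[130:305,310:470];cv2.imwrite('pics/a.png',cv2.resize(a,None,fx=3.4,fy=3.4,interpolation=2))
a=cv2.imread('pics/side0.png')[120:270,300:440];cv2.imwrite('pics/b.png',cv2.resize(a,None,fx=4,fy=4,interpolation=2))
E
```

```text
(no output)
```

View pics/a.png

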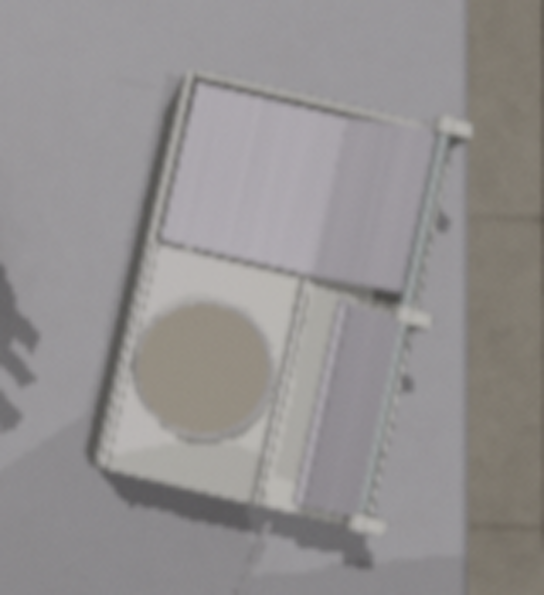

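View pics/b.png

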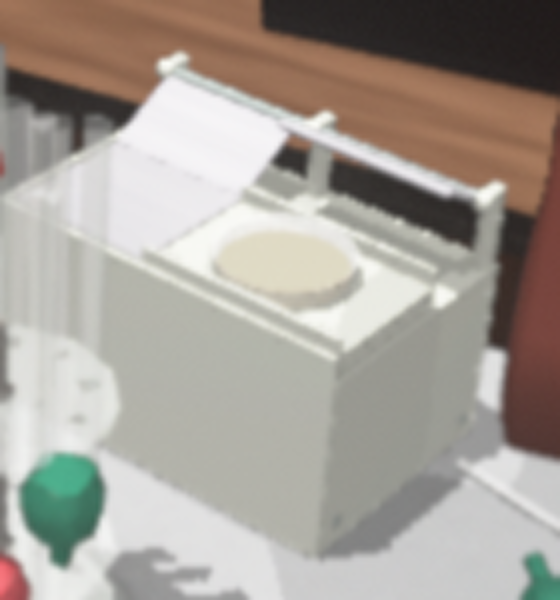

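The top crop shows the lugs at (455,127), (415,318) and (368,525), the deck's left edge corner at (158,243), and the dish centred at (203,369). The side crop shows the lugs along the back and the near-left corner at (340,355). I'll fit the bin pose to these points.

```bash
cat > fit.py <<'E'
from h import *
from scipy.optimize import least_squares
T=manip.get_image('top');S=manip.get_image('side')
t=lambda u,v:(310+u/3.4,130+v/3.4)
s=lambda u,v:(300+u/4,120+v/4)
obs=[(T,t(455,127),(124,-75.5,187)),(T,t(415,318),(4,-75.5,187)),(T,t(368,525),(-124,-75.5,187)),
(T,t(158,243),(15,83,150)),(T,t(303,278),(15,-9,150)),(T,t(97,462),(-130,90,162)),(T,t(188,73),(130,90,150)),
(S,s(174,62),(124,-75.5,187)),(S,s(322,120),(4,-75.5,187)),(S,s(490,190),(-124,-75.5,187)),(S,s(338,356),(-130,90,162)),(S,s(318,555),(-130,90,0))]
def W(q,P):
    c,n=np.cos(q[2]),np.sin(q[2]);P=np.array(P)/1000
    return np.array([q[0]+c*P[0]-n*P[1],q[1]+n*P[0]+c*P[1],P[2]])
f=lambda q:np.concatenate([proj(p,W(q,P))-m for p,m,P in obs])
r=least_squares(f,[.45,-.15,-.23],loss='soft_l1');q=r.x
print(q,np.degrees(q[2]));print(f(q).reshape(-1,2).round(1).tolist())
R=np.array([[np.cos(q[2]),-np.sin(q[2])],[np.sin(q[2]),np.cos(q[2])]])
for p,m,z in((T,t(203,369),.162),(S,s(287,252),.165)):
    d=onz(p,*m,z)[:2]; print('dish bin',(R.T@(d-q[:2])*1000).round(1))
np.save('q.npy',q)
E
python3 fit.py
```

```text
[ 0.49316208 -0.18027204 -0.21021408] -12.044379644282593
[[0.4, -0.1], [-0.1, -0.2], [0.4, 0.0], [0.1, 0.4], [-0.7, 0.1], [-0.3, 1.7], [0.1, -1.8], [0.2, -0.5], [-0.3, -0.0], [0.4, 0.1], [0.2, -3.4], [-1.0, 1.9]]
dish bin [-55.4  39.5]
dish bin [-54.8  37.6]
```

View pics/top0.png

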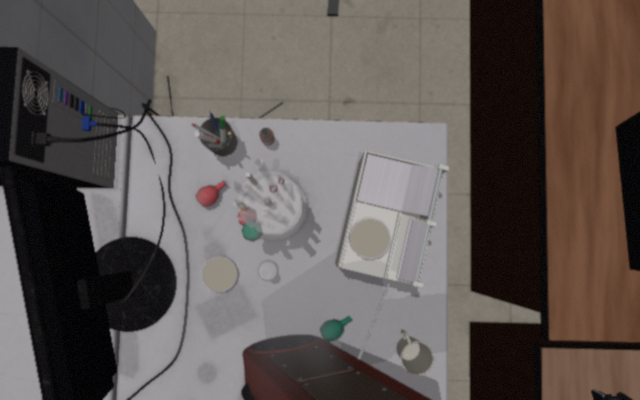

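View pics/side0.png

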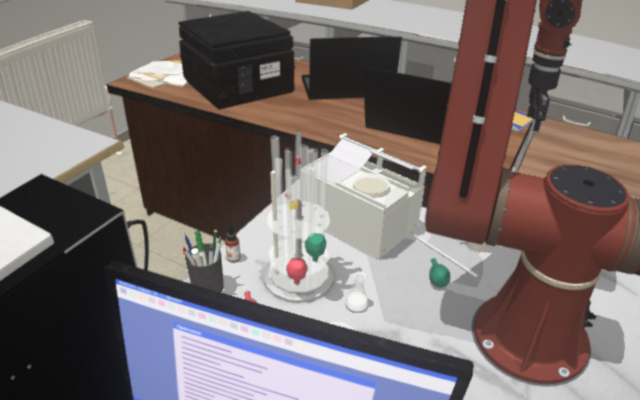

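```bash
cat > go.py <<'E'
# print tool-frame delta to bin-frame targets (x,y mm bin; tcp z m)
from h import *
import sys
q=np.load('q.npy');c,n=np.cos(q[2]),np.sin(q[2])
s=manip.sense();p=np.array(s['eef_pos']);R=np.array(s['tool_rot'])
b=np.array([[c,n],[-n,c]])@(p[:2]-q[:2])*1000
print('t',round(s['time'],2),'tcp bin',b.round(1),'z',p[2].round(4),'yawerr',np.degrees(np.arctan2(R[1,0],R[0,0])-q[2]).round(2),'tilt',R[:,2].round(3),'F',np.round(s['ft_force'],1),'open',round(s['opening'],4),'j',np.round(s['joints'],0))
if len(sys.argv)>3:
    x,y=float(sys.argv[1])/1e3,float(sys.argv[2])/1e3
    w=np.array([q[0]+c*x-n*y,q[1]+n*x+c*y,float(sys.argv[3])]);print('world',w,'tool delta',(R.T@(w-p)).round(4))
E
python3 go.py -114 -2 0.26
```

```text
t 0.9 tcp bin [-267.8 -387.1] z 0.2359 yawerr 28.71 tilt [ 0. -0. -1.] F [-0.   0.3 -0.7] open 0.085 j [-81.  17.  -9.  65.   0.  82.]
world [ 0.3812543  -0.15843972  0.26      ] tool delta [ 0.3198 -0.2639 -0.0241]
```

The bin is clear from the right: the rack stands left of it around (275,200), and the mug is low at (410,350).

carry_out(
  series=[
    {"delta_pos": [0.02,-0.016,-0.03],"fingers": 0.75},
    {"delta_pos": [0.037,-0.031,0],"fingers": 0.75},
    {"delta_pos": [0.037,-0.031,0],"fingers": 0.75},
    {"delta_pos": [0.037,-0.031,0],"fingers": 0.75},
    {"delta_pos": [0.037,-0.031,0],"fingers": 0.75},
    {"delta_pos": [0.037,-0.031,0],"fingers": 0.75},
    {"delta_pos": [0.037,-0.031,0],"fingers": 0.75},
    {"delta_pos": [0.037,-0.031,0],"fingers": 0.75},
  ],
)

```text
invalid input at $.series[0]: expected keys delta_pos, rotation, fingers
```

carry_out(
  series=[
    {"rotation": [0,0,8],"fingers": 0.75},
    {"rotation": [0,0,8],"fingers": 0.75},
    {"rotation": [0,0,8],"fingers": 0.75},
    {"rotation": [0,0,4.7],"fingers": 0.75},
    {"fingers": 0.75},
  ],
)

```text
invalid input at $.series[0]: expected keys delta_pos, rotation, fingers
```

```bash
python3 go.py -114 -2 0.26
```

```text
t 0.9 tcp bin [-267.8 -387.1] z 0.2359 yawerr 28.71 tilt [ 0. -0. -1.] F [-0.   0.3 -0.7] open 0.085 j [-81.  17.  -9.  65.   0.  82.]
world [ 0.3812543  -0.15843972  0.26      ] tool delta [ 0.3198 -0.2639 -0.0241]
```

carry_out(
  series=[
    {"delta_pos": [0.02,-0.016,-0.03],"rotation": [0,0,0],"fingers": 0.75},
    {"delta_pos": [0.037,-0.031,0],"rotation": [0,0,0],"fingers": 0.75},
    {"delta_pos": [0.037,-0.031,0],"rotation": [0,0,0],"fingers": 0.75},
    {"delta_pos": [0.037,-0.031,0],"rotation": [0,0,0],"fingers": 0.75},
    {"delta_pos": [0.037,-0.031,0],"rotation": [0,0,0],"fingers": 0.75},
    {"delta_pos": [0.037,-0.031,0],"rotation": [0,0,0],"fingers": 0.75},
    {"delta_pos": [0.037,-0.031,0],"rotation": [0,0,0],"fingers": 0.75},
    {"delta_pos": [0.037,-0.031,0],"rotation": [0,0,0],"fingers": 0.75},
  ],
)

```text
time: 1.7
eef_pos: [0.3517, -0.1981, 0.2662]
tool_rot: [[0.958, 0.286, 0.001], [0.286, -0.958, -0.001], [0.001, 0.001, -1.0]]
ft_force: [1.4, -1.1, 0.0]
opening: 0.064
gripper_force: 0.0
```

carry_out(
  series=[
    {"delta_pos": [0,0,0],"rotation": [0,0,8],"fingers": 0.75},
    {"delta_pos": [0,0,0],"rotation": [0,0,8],"fingers": 0.75},
    {"delta_pos": [0,0,0],"rotation": [0,0,8],"fingers": 0.75},
    {"delta_pos": [0,0,0],"rotation": [0,0,4.7],"fingers": 0.75},
    {"delta_pos": [0,0,0],"rotation": [0,0,0],"fingers": 0.75},
  ],
)

```text
time: 2.2
eef_pos: [0.3511, -0.1997, 0.266]
tool_rot: [[0.978, -0.209, 0.0], [-0.209, -0.978, -0.0], [0.0, 0.0, -1.0]]
ft_force: [-0.0, 0.5, -0.6]
opening: 0.064
gripper_force: 0.0
```

```bash
python3 go.py -114 -2 0.26
```

```text
t 2.2 tcp bin [-134.9  -48.6] z 0.266 yawerr -0.04 tilt [ 0. -0. -1.] F [-0.   0.5 -0.6] open 0.064 j [-40.   2. -22.  66.  -0. 152.]
world [ 0.3812543  -0.15843972  0.26      ] tool delta [ 0.0209 -0.0466  0.006 ]
```

carry_out(
  series=[
    {"delta_pos": [0.01,-0.023,0],"rotation": [0,0,0],"fingers": 0.75},
    {"delta_pos": [0.011,-0.024,0.006],"rotation": [0,0,0],"fingers": 0.75},
    {"delta_pos": [0,0,0.025],"rotation": [0,0,0],"fingers": 0.75},
    {"delta_pos": [0,0,0],"rotation": [0,0,0],"fingers": 0.75},
  ],
)

```text
time: 2.6
eef_pos: [0.3803, -0.1569, 0.233]
tool_rot: [[0.979, -0.205, -0.003], [-0.205, -0.979, 0.002], [-0.004, -0.001, -1.0]]
ft_force: [-1.3, 0.0, 0.2]
opening: 0.0643
gripper_force: 0.0
```

```bash
python3 go.py -114 -2 0.18; python3 - <<'E'
from h import *
p=shot('side','s1.png');s=manip.sense();P=np.array(s['eef_pos']);R=np.array(s['tool_rot'])
a=p['img'][100:260,290:450,::-1].copy();a=cv2.resize(a,None,fx=3.7,fy=3.7,interpolation=2)
for y in(-.039,.039):
  for x in (-.011,.011):
    u=proj(p,P+R@[x,y,.025]);cv2.circle(a,tuple(int(k) for k in (u-[290,100])*3.7),3,(0,0,255),-1)
cv2.imwrite('pics/s1c.png',a)
E
```

```text
t 2.6 tcp bin [-115.3   -0.7] z 0.233 yawerr 0.22 tilt [-0.003  0.002 -1.   ] F [-1.3  0.   0.2] open 0.0643 j [-33.   5. -24.  61.  -0. 159.]
world [ 0.3812543  -0.15843972  0.18      ] tool delta [0.0015 0.0013 0.053 ]
```

View pics/s1c.png

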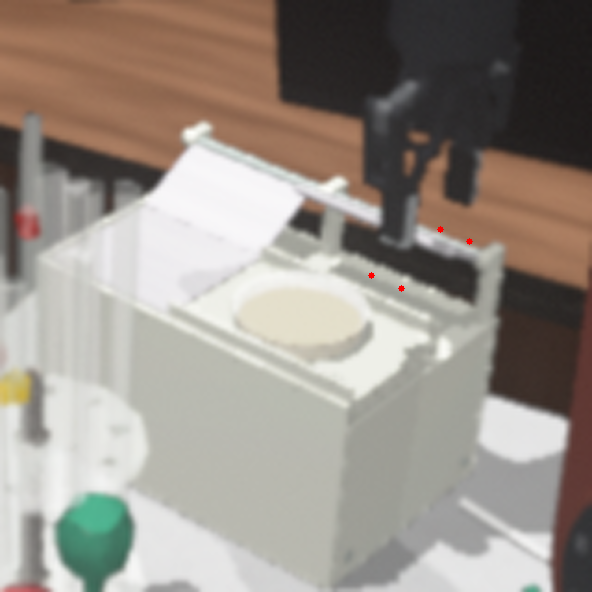

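The fingertips look about 20 mm higher than the nominal point: the left tip is at about (397,243) against a predicted (386,281). I'll find the tip height by touching the lever.

carry_out(
  series=[
    {"delta_pos": [0.001,0.001,0.01],"rotation": [0,0,0],"fingers": 0.75},
    {"delta_pos": [0,0,0.006],"rotation": [0,0,0],"fingers": 0.75},
    {"delta_pos": [0,0,0],"rotation": [0,0,0],"fingers": 0.75},
    {"delta_pos": [0,0,0],"rotation": [0,0,0],"fingers": 0.75},
  ],
)

```text
time: 3.05
eef_pos: [0.382, -0.1596, 0.219]
tool_rot: [[0.978, -0.209, -0.0], [-0.209, -0.978, -0.0], [-0.0, 0.0, -1.0]]
ft_force: [-0.2, -0.4, -0.0]
opening: 0.0639
gripper_force: 0.0
```

carry_out(
  series=[
    {"delta_pos": [0,0,0.006],"rotation": [0,0,0],"fingers": 0.75},
    {"delta_pos": [0,0,0],"rotation": [0,0,0],"fingers": 0.75},
    {"delta_pos": [0,0,0],"rotation": [0,0,0],"fingers": 0.75},
  ],
)

```text
time: 3.35
eef_pos: [0.382, -0.1593, 0.2128]
tool_rot: [[0.978, -0.209, -0.0], [-0.209, -0.978, 0.0], [-0.0, -0.0, -1.0]]
ft_force: [-0.2, 0.3, 0.5]
opening: 0.0644
gripper_force: 0.0
```

```bash
python3 go.py -114 -2 0.18; python3 - <<'E'
from h import *
a=shot('side','s2.png')['img'][100:260,290:450,::-1]
cv2.imwrite('pics/s2c.png',cv2.resize(a,None,fx=3.7,fy=3.7,interpolation=2))
E
```

```text
t 3.35 tcp bin [-113.1   -2.7] z 0.2128 yawerr 0.0 tilt [-0.  0. -1.] F [-0.2  0.3  0.5] open 0.0644 j [-33.   6. -27.  58.  -0. 159.]
world [ 0.3812543  -0.15843972  0.18      ] tool delta [-0.0009 -0.0007  0.0328]
```

View pics/s2c.png

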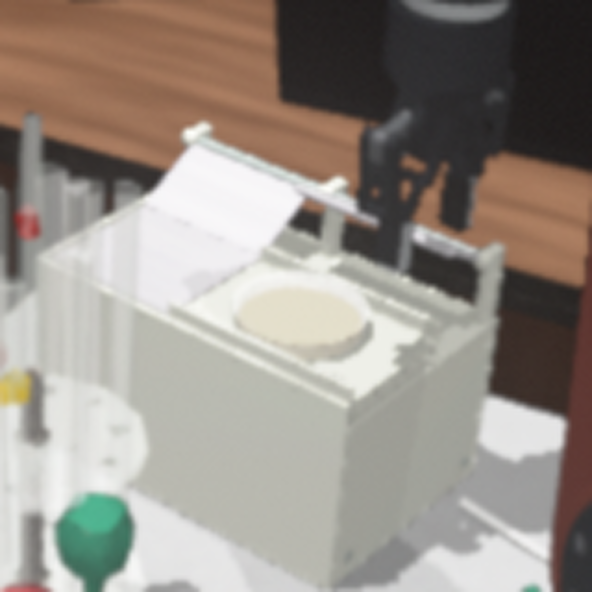

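The left tip is at (400,270) and the right tip at (458,228), still above the lever. I'll continue down.

carry_out(
  series=[
    {"delta_pos": [-0.002,0,0.006],"rotation": [0,0,0],"fingers": 0.75},
    {"delta_pos": [0,0,0],"rotation": [0,0,0],"fingers": 0.75},
    {"delta_pos": [0,0,0],"rotation": [0,0,0],"fingers": 0.75},
  ],
)

```text
time: 3.7
eef_pos: [0.38, -0.1588, 0.2067]
tool_rot: [[0.978, -0.209, -0.0], [-0.209, -0.978, 0.0], [-0.0, -0.0, -1.0]]
ft_force: [-0.5, 0.6, 1.0]
opening: 0.064
gripper_force: 0.0
```

carry_out(
  series=[
    {"delta_pos": [0,0,0.006],"rotation": [0,0,0],"fingers": 0.75},
    {"delta_pos": [0,0,0],"rotation": [0,0,0],"fingers": 0.75},
    {"delta_pos": [0,0,0],"rotation": [0,0,0],"fingers": 0.75},
  ],
)

```text
time: 4.0
eef_pos: [0.38, -0.1588, 0.2007]
tool_rot: [[0.978, -0.209, -0.0], [-0.209, -0.978, 0.0], [-0.0, -0.0, -1.0]]
ft_force: [-0.3, 0.1, -0.2]
opening: 0.0643
gripper_force: 0.0
```

```bash
python3 go.py -114 -2 0.18; python3 - <<'E'
from h import *
q=np.load('q.npy');c,n=np.cos(q[2]),np.sin(q[2])
W=lambda P:np.array([q[0]+(c*P[0]-n*P[1])/1e3,q[1]+(n*P[0]+c*P[1])/1e3,P[2]/1e3])
p=shot('side','s3.png');s=manip.sense();P=np.array(s['eef_pos']);R=np.array(s['tool_rot'])
o=np.array([350,120]);k=6
a=cv2.resize(p['img'][120:220,350:450,::-1],None,fx=k,fy=k,interpolation=2)
d=lambda X,col:cv2.circle(a,tuple(int(v) for v in (proj(p,X)-o)*k),3,col,-1)
for z in(0,.012,.025):
  for y in(-.039,.039): d(P+R@[0,y,z],(0,0,255))
for x in(-122,2):
  for yy,zz in((-29,203),(-71,180)): d(W((x,yy,zz)),(255,0,0))
cv2.imwrite('pics/s3c.png',a)
E
```

```text
t 4.0 tcp bin [-115.1   -2.6] z 0.2007 yawerr 0.01 tilt [-0.  0. -1.] F [-0.3  0.1 -0.2] open 0.0643 j [-33.   6. -28.  56.   0. 159.]
world [ 0.3812543  -0.15843972  0.18      ] tool delta [ 0.0011 -0.0006  0.0207]
```

View pics/s3c.png

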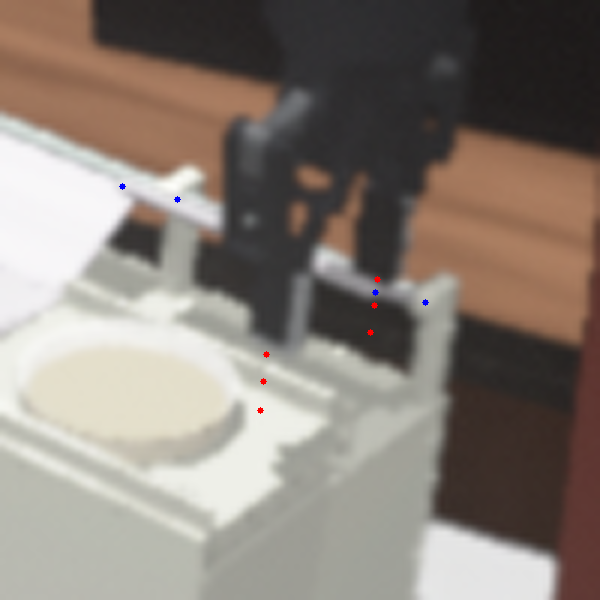

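Both tips appear level with the TCP: left at (275,347), right at (380,278), just over the plate. I'll keep going down by touch.

carry_out(
  series=[
    {"delta_pos": [0,0,0.005],"rotation": [0,0,0],"fingers": 0.75},
    {"delta_pos": [0,0,0],"rotation": [0,0,0],"fingers": 0.75},
  ],
)

```text
time: 4.25
eef_pos: [0.3806, -0.1592, 0.1959]
tool_rot: [[0.978, -0.208, 0.001], [-0.208, -0.978, -0.001], [0.001, 0.0, -1.0]]
ft_force: [0.6, -0.7, 4.8]
opening: 0.0642
gripper_force: 2.1
```

carry_out(
  series=[
    {"delta_pos": [0,0,0.005],"rotation": [0,0,0],"fingers": 0.75},
    {"delta_pos": [0,0,0],"rotation": [0,0,0],"fingers": 0.75},
  ],
)

```text
time: 4.45
eef_pos: [0.3807, -0.1592, 0.191]
tool_rot: [[0.978, -0.208, 0.001], [-0.208, -0.978, -0.0], [0.001, 0.0, -1.0]]
ft_force: [2.1, -0.4, 5.3]
opening: 0.0641
gripper_force: 2.4
```

carry_out(
  series=[
    {"delta_pos": [0,0,0.005],"rotation": [0,0,0],"fingers": 0.75},
    {"delta_pos": [0,0,0],"rotation": [0,0,0],"fingers": 0.75},
  ],
)

```text
time: 4.65
eef_pos: [0.3806, -0.159, 0.1861]
tool_rot: [[0.978, -0.208, 0.001], [-0.208, -0.978, -0.0], [0.001, -0.0, -1.0]]
ft_force: [1.4, 0.5, 6.9]
opening: 0.0639
gripper_force: 2.7
```

carry_out(
  series=[
    {"delta_pos": [0,0,0.01],"rotation": [0,0,0],"fingers": 0.75},
    {"delta_pos": [0,0,0.01],"rotation": [0,0,0],"fingers": 0.75},
    {"delta_pos": [0,0,0.005],"rotation": [0,0,0],"fingers": 0.75},
    {"delta_pos": [0,0,0],"rotation": [0,0,0],"fingers": 0.75},
    {"delta_pos": [0,0,0],"rotation": [0,0,0],"fingers": 0.75},
  ],
)

```text
time: 5.15
eef_pos: [0.3806, -0.1591, 0.1614]
tool_rot: [[0.978, -0.208, 0.001], [-0.208, -0.978, -0.0], [0.001, 0.0, -1.0]]
ft_force: [0.3, 1.6, 8.7]
opening: 0.0642
gripper_force: 4.0
```

carry_out(
  series=[
    {"delta_pos": [0,0,0.004],"rotation": [0,0,0],"fingers": 0.75},
    {"delta_pos": [0,0,0],"rotation": [0,0,0],"fingers": 0.75},
    {"delta_pos": [0,0,0],"rotation": [0,0,0],"fingers": 0.75},
  ],
)

```text
time: 5.45
eef_pos: [0.3807, -0.1591, 0.1575]
tool_rot: [[0.978, -0.208, 0.001], [-0.208, -0.978, -0.0], [0.001, 0.0, -1.0]]
ft_force: [-0.1, 2.6, 8.4]
opening: 0.0642
gripper_force: 3.9
```

```bash
python3 go.py -10 -2 0.156; python3 - <<'E'
from h import *
p=shot('side','s4.png')
cv2.imwrite('pics/s4c.png',cv2.resize(p['img'][120:240,320:450,::-1],None,fx=4.5,fy=4.5,interpolation=2))
E
```

```text
t 5.45 tcp bin [-114.4   -2.8] z 0.1575 yawerr 0.02 tilt [ 0.001 -0.    -1.   ] F [-0.1  2.6  8.4] open 0.0642 j [-33.   8. -32.  49.   0. 159.]
world [ 0.48296487 -0.18014132  0.156     ] tool delta [ 0.1044 -0.0007  0.0016]
```

View pics/s4c.png

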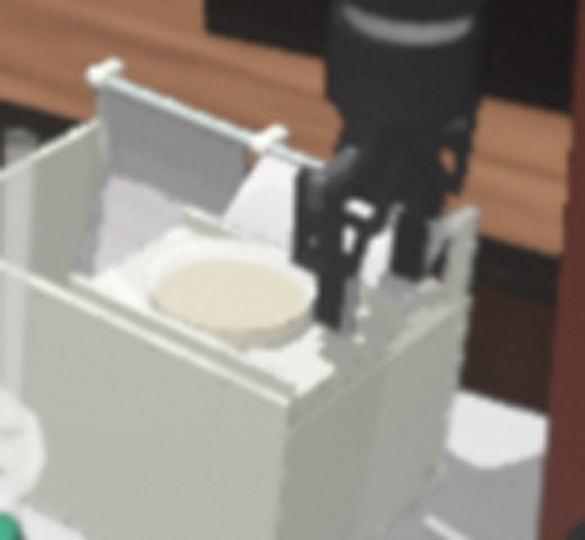

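The flap is wide open and the left finger stands behind the dish at about (335,310). Now I'll push.

carry_out(
  series=[
    {"delta_pos": [0.005,0,0.002],"rotation": [0,0,0],"fingers": 0.75},
    {"delta_pos": [0.01,0,0],"rotation": [0,0,0],"fingers": 0.75},
    {"delta_pos": [0.015,0,0],"rotation": [0,0,0],"fingers": 0.75},
    {"delta_pos": [0.015,0,0],"rotation": [0,0,0],"fingers": 0.75},
    {"delta_pos": [0.015,0,0],"rotation": [0,0,0],"fingers": 0.75},
  ],
)

```text
time: 6.0
eef_pos: [0.4378, -0.1701, 0.1546]
tool_rot: [[0.978, -0.209, -0.003], [-0.209, -0.978, 0.003], [-0.004, -0.002, -1.0]]
ft_force: [-3.1, 6.4, 5.5]
opening: 0.0641
gripper_force: 3.8
```

carry_out(
  series=[
    {"delta_pos": [0.015,0,0],"rotation": [0,0,0],"fingers": 0.75},
    {"delta_pos": [0.015,0,0],"rotation": [0,0,0],"fingers": 0.75},
    {"delta_pos": [0.014,0,0],"rotation": [0,0,0],"fingers": 0.75},
    {"delta_pos": [0,0,0],"rotation": [0,0,0],"fingers": 0.75},
    {"delta_pos": [0,0,0],"rotation": [0,0,0],"fingers": 0.75},
  ],
)

```text
time: 6.5
eef_pos: [0.4829, -0.1797, 0.1551]
tool_rot: [[0.978, -0.208, 0.002], [-0.208, -0.978, 0.002], [0.001, -0.002, -1.0]]
ft_force: [5.2, 6.6, 4.2]
opening: 0.0637
gripper_force: 3.8
```

```bash
python3 go.py 0 -2 0.156; python3 - <<'E'
from h import *
p=shot('side','s5.png')
a=cv2.resize(p['img'][120:240,320:450,::-1],None,fx=3,fy=3,interpolation=2)
t=shot('top','t5.png');b=cv2.resize(t['img'][140:300,325:455,::-1],None,fx=3,fy=3,interpolation=2)[:480]
c=np.zeros((480,780,3),np.uint8);c[:360,:390]=a;c[:,390:]=b;cv2.imwrite('pics/s5c.png',c)
E
```

```text
t 6.5 tcp bin [-10.1  -1.5] z 0.1551 yawerr 0.07 tilt [ 0.002  0.002 -1.   ] F [5.2 6.6 4.2] open 0.0637 j [-29.  19. -18.  53.   0. 163.]
world [ 0.49274474 -0.18222802  0.156     ] tool delta [ 0.0101  0.0005 -0.0009]
```

View pics/s5c.png

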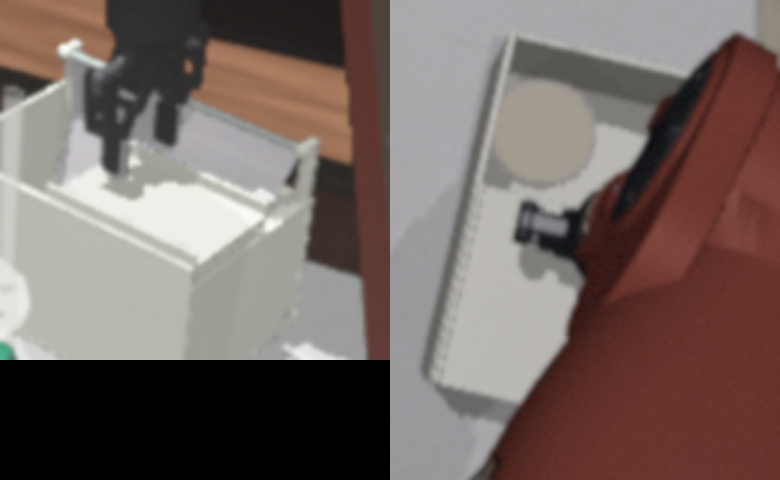

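The dish has dropped: the top view shows it on the bin floor at (545,132), at a smaller size, and the deck is empty. I'll lift the hand away.

carry_out(
  series=[
    {"delta_pos": [0,0,0],"rotation": [0,0,0],"fingers": 0.75},
    {"delta_pos": [0,0,-0.015],"rotation": [0,0,0],"fingers": 0.75},
    {"delta_pos": [0,0,-0.02],"rotation": [0,0,0],"fingers": 0.75},
    {"delta_pos": [0,0,-0.02],"rotation": [0,0,0],"fingers": 0.75},
    {"delta_pos": [0,0,-0.03],"rotation": [0,0,0],"fingers": 0.75},
    {"delta_pos": [0,0,-0.03],"rotation": [0,0,0],"fingers": 0.75},
    {"delta_pos": [0,0,-0.03],"rotation": [0,0,0],"fingers": 0.75},
  ],
)

```text
time: 7.3
eef_pos: [0.4812, -0.1804, 0.3008]
tool_rot: [[0.978, -0.209, -0.001], [-0.209, -0.978, 0.0], [-0.001, -0.0, -1.0]]
ft_force: [0.6, -1.2, -0.5]
opening: 0.0643
gripper_force: 0.0
```

carry_out(
  series=[
    {"delta_pos": [-0.03,0.0,-0.02],"rotation": [0,0,0],"fingers": 0.75},
    {"delta_pos": [-0.04,0,0],"rotation": [0,0,0],"fingers": 0.75},
    {"delta_pos": [-0.04,0,0],"rotation": [0,0,0],"fingers": 0.75},
    {"delta_pos": [-0.03,0,0],"rotation": [0,0,0],"fingers": 0.75},
    {"delta_pos": [0,0,0],"rotation": [0,0,0],"fingers": 0.75},
    {"delta_pos": [0,0,0],"rotation": [0,0,0],"fingers": 0.75},
    {"delta_pos": [0,0,0],"rotation": [0,0,0],"fingers": 0.75},
  ],
)

```text
time: 8.0
eef_pos: [0.3456, -0.1517, 0.3199]
tool_rot: [[0.978, -0.209, 0.0], [-0.209, -0.978, -0.0], [0.0, 0.0, -1.0]]
ft_force: [0.0, -0.9, -0.5]
opening: 0.0641
gripper_force: 0.0
```

```bash
python3 go.py; python3 - <<'E'
from h import *
p=shot('side','s6.png')
cv2.imwrite('pics/s6c.png',cv2.resize(p['img'][100:260,300:450,::-1],None,fx=3.5,fy=3.5,interpolation=2))
E
```

```text
t 8.0 tcp bin [-150.3   -2.9] z 0.3199 yawerr 0.0 tilt [ 0. -0. -1.] F [ 0.  -0.9 -0.5] open 0.0641 j [-35.  -2. -18.  74.   0. 157.]
```

View pics/s6c.png

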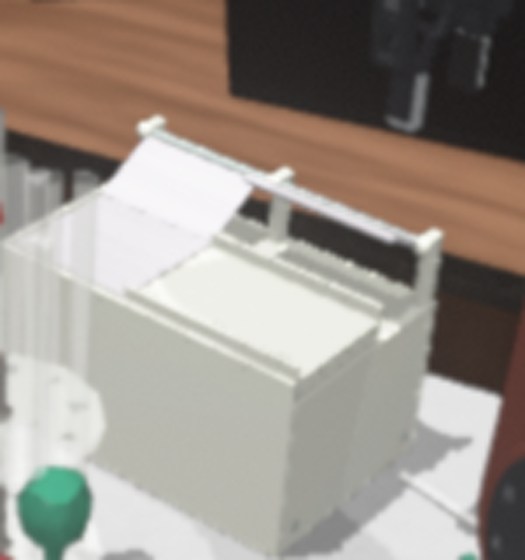

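The flap is shut flush (around (120,245)), the deck is empty and the hand is clear, so I'm handing in.

```bash
python3 -c "
from rig import manip
print(manip.hand_in())"
```

```text
the job is handed in; nothing more can be done
None
```

The dish was pushed through the open flap and dropped into the bin, the last picture shows the flap shut with the hand clear, and I handed the job in at about 8 s of robot time; no verdict came back.

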